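Hold the topping scoop level over the mixing bowl

ROBOT

A 6-joint arm with a two-finger parallel gripper is mounted at the origin on the work surface. World frame = base frame: x ahead of the robot, y to its left, z up, the work surface at z = 0. Lengths are in m, angles in rad, forces in N, time in s.
With the tool pointing down it reaches from about 0.35 to 0.85 m from the base axis. Payload 8.1 kg.
Tool frame: the origin (TCP) lies at the very end of the fingers, on their centre line; the grasp point (between the pads) lies 19 mm behind it; x points along the fingers, y is the direction in which the jaws open and shut, and the axes are right-handed (so a half turn about x gives the same grasp; the last joint's range is limited). The gripper opens to 93 mm and grips with 3 to 60 N. Pads are 15 mm wide; open, the fingers measure 128 mm over their backs; the gripper's body (75 mm by 188 mm) begins 65 mm behind the grasp point.
Start: joints at [1.069, 0.13, 1.488, -0, 1.523, -0.085], TCP at [0.243, 0.549, 0.219] pointing down, gripper open.
Joint ranges: [-2.96, 2.96], [-0.89, 2.26], [0.02, 2.5], [-1.34, 4.48], [0, 2.73], [-2.66, 2.66]. Speed limits (rad/s): [2.39, 2.39, 2.79, 3.14, 3.14, 3.14].

INTERFACE

Orientations are given as a rotation vector (axis times angle).
In Python, from plant import * gives the robot as it stands. The module is installed in compiled form; this text tells all that it offers.
- The arm moves only by the tool apply_moves, never from a script. Its argument "series" is a list of rows, each an object with "jaw": the gripper's target within -1 to 1 (shut at 1, half-way at 0, fully open at -1); "linear": the shift along the tool's x, y, z normalised to -1 to 1, where 1 is 0.6 m, a list of three; "roll": the turn about the tool's x normalised to -1 to 1, where 1 is 30 degrees. A call has 1 to 20 rows; each row is the pose to reach, as a shift and turn from the pose measured when the call began, along the tool's axes at that moment; what a row does not reach only later rows make up. A row lasts 1/8 s, in which the tool goes at most 62.5 mm and 10.7 degrees, less where a joint would pass 70% of its speed; a pose out of reach is approached as far as the arm can. A call with a number of a shift or a turn outside -1 to 1 is refused whole. A call with a gripper value outside its range is refused whole. The fingers move at their own pace and stop on an object; "force" is the grip in N (left out, the last holds). Time passes only in rows, so rows that repeat a pose let the fingers close. It gives the time, the measured TCP pose, the force and the opening at its end, in the units of the state.
- read_state(): the state, without advancing time (a new reading comes with each control period).
- read_camera(name): name is "scene" or "top" or "wrist"; returns a dict with "pixels" (400x640x3 uint8, blue, green, red), "intrinsics" (3x3 intrinsics, pixels), "rvec" (rotation vector, rad) and "tvec" (3), from world to camera coordinates, as OpenCV has them; the wrist camera has in their place "tool_from_camera" (4x4, takes a point from camera to tool coordinates, whose origin is the TCP and whose axes are the tool frame's). Camera axes: x right, y down, z forward; pixel columns grow to the right and rows downward; lengths in m; the calibration is good to about 2 mm. A picture is of the moment at which its call begins: read the wrist's pose just before it. There is no depth.
- close_job(): hands the job in, once; it reports no verdict.
The state is a dict: "t": time; "q": joint angles; "dq": joint speeds; "joint_torque": joint torques, N m; "tool_pos": TCP position; "orientation": TCP orientation; "force": force on the tool from outside, world axes, zero at the start; "wrist_torque": the same for the moment, N m; "opening": finger opening in m.
Only numpy, scipy, OpenCV 4.12 (cv2) and the standard library are available. Lean on these libraries where they do the work, as an engineer would, in place of code of your own. Each camera call takes 0.05 s, during which the arm holds its last target. There are 200 camera calls.

TASK

Take the trough-shaped topping scoop by its handle, draw it up along its slope out of the utensil rack, and turn it level with its open side up, its trough held over the middle of the steel mixing bowl about a hand's breadth above the rim, so that I can fill it there. Finish while still holding it like that, still and touching nothing else; leave the other utensils, the bowl and everything else where they are.

Things in the scene. Friction and masses are not known exactly. Their poses are not given: they have to be found in the camera images.
- scoop_grip (a point): Middle of the scoop's handle, a flat-sided black bar 110 long (along x), 22 wide (y), 20 mm thick (z). Axes: x along the scoop from handle to tip, y across it (close the fingers along y), z out of its open side. At the start x slopes 40 degrees down, roughly away from the robot: the handle's free end is the highest part. Scoop 0.10 to 0.21 kg, centre of mass 90 mm from here towards the tip.
- scoop_bowl (a point): Middle of the scoop's trough: square-sided steel, 92 long, 62 wide, 30 mm deep, walls 3 mm, open on top and at the tip, in line with the handle. 117 mm from the handle's middle towards the tip; same axes as scoop_grip. Trough's underside 15 mm below this point along z, tip 46 mm ahead along x.
- spade_grip (a point): Middle of the handle of the flat spade (flat steel blade 90 x 58 x 4 mm). Handle size, slope and axes as for scoop_grip. Stands in another lane of the rack; leave it there.
- dipper_grip (a point): Middle of the handle of the round dipper (round steel cup 60 mm across, 28 mm deep). Handle size, slope and axes as for scoop_grip. Stands in another lane of the rack; leave it there.
- rack_bars (a point): Rack's crossbars, midway between the two, on the middle lane. Two 5 mm bars 37 mm above the lane floors, 30 and 62 mm up-slope from the end stop, run over the utensils' heads: the scoop comes out only by sliding up-slope along its length, by at least 65 mm (85 is ample). Axes as rack.
- rack: Fixed steel rack 259 mm wide: three lanes side by side (68 wide, 85 mm apart, walls 42 mm) sloping 40 degrees down along its +x; y across them. Origin on the table below the middle lane's end stop. Lanes end 100 mm up-slope of the stop; the handles stick out freely beyond, tops about 190 mm above the table. Holds scoop, spade and dipper, in any order.
- mixbowl: Empty steel mixing bowl, loose, 150 mm across the rim, 60 mm tall, left or right of the rack. Origin at the centre of its underside.
- tubs: Bystander: short stack of white paper tubs, 69 mm across, 66 mm tall; origin at the centre of its underside.
- jar: Bystander: round amber glass jar, 68 mm across, 100 mm tall; origin at the centre of its underside.
- syrup: Bystander: white bottle, 64 mm across, 170 mm tall; origin at the centre of its underside.
- nutbox: Bystander: clear lidded box 118 x 158 x 87 mm (x, y, z); origin at the centre of its underside.
- sleeves: Bystander: stack of card cone sleeves, 54 mm across, 150 mm tall; origin at the centre of its underside.
Things that resemble listed ones, but are neither listed nor needed, are in the scene too. Leave any orange look-alike of the part that bears scoop_grip alone.

How it is judged:
On the way:
1. the scoop is drawn out of the rack: its trough at least 80 mm from where it was and touching the rack no more, gripped by the fingers (distance of scoop_bowl from where it was at the start of the episode above 0.08 m and contact force between scoop and rack below 0.05 N and contact force between the fingers and scoop above 1 N), for 0.1 s.
At the end, for the whole second after the job is handed in: The scoop is gripped by the fingers and touches nothing else; its trough middle is within 60 mm of the mixing bowl's centre seen from above and over 110 mm above the table; it is level, open side up, within 12 degrees, and still (under 30 mm/s) (horizontal distance between scoop_bowl and mixbowl below 0.06 m and height (world z) of scoop_bowl above 0.11 m and angle between scoop_bowl's own z axis and vertical below 0.21 rad and contact force between the fingers and scoop above 1 N and linear speed of scoop below 0.03 m/s and contact force between scoop and rack below 0.05 N and contact force between scoop and mixbowl below 0.05 N and contact force between scoop and spade below 0.05 N and contact force between scoop and dipper below 0.05 N and contact force between scoop and tubs below 0.05 N and contact force between scoop and jar below 0.05 N and contact force between scoop and syrup below 0.05 N and contact force between scoop and nutbox below 0.05 N and contact force between scoop and sleeves below 0.05 N); the arm keeps its last pose, push and grip.
It fails at once if another utensil is moved more than 25 mm (distance of any of spade_grip, dipper_grip from where it was at the start of the episode above 0.025 m).
It fails at once if the mixing bowl is moved more than 25 mm (distance of mixbowl from where it was at the start of the episode above 0.025 m).
It fails at once if a bystander is moved more than 25 mm (distance of any of tubs, jar, syrup, nutbox, sleeves from where it was at the start of the episode above 0.025 m).
It also fails if it takes over 38 s, if anything falls off the work surface, if the arm or the gripper's body presses on something with over 40 N, if the wrist force passes 120 N, or if a joint passes its speed limit or range.

## Working session

There is one attempt and no reset: what is moved stays moved. The work goes in short steps, Python scripts to look and compute and a tool call to move; the robot and the scene stay as the last step left them, time stands still between calls to the robot, and variables do not carry over. Pictures are saved under pics/ and viewed, about 8 in all and at most 12, crops included, and the job is handed in when it is done.

Besides the shell and the picture viewer there is one more tool, called after "Request:" in YAML: its name, and indented under it one key for each argument. apply_moves: Moves the arm, as the interface text tells. Its arguments: {"type":"object","properties":{"series":{"type":"array"},"force":{"type":"number"}},"required":["series"]}

```bash
mkdir -p pics; python3 - <<'E'
from plant import *
import cv2,pickle
s=read_state();print(s)
d={}
for n in("scene","top","wrist"):
    c=read_camera(n);d[n]=c;cv2.imwrite(f"pics/{n}0.png",c["pixels"])
    print(n,c["intrinsics"],c.get("rvec"),c.get("tvec"),c.get("tool_from_camera"))
d['s']=s
pickle.dump(d,open("d0.pkl","wb"))
E
```

```text
{'t': 0.0, 'q': array([ 1.06863762e+00,  1.31151000e-01,  1.48928627e+00,  8.99817722e-06,
        1.52299947e+00, -8.54107041e-02]), 'dq': array([-9.87365381e-05,  7.45249350e-04,  5.73787366e-04, -1.24455690e-03,
       -1.49718973e-03,  6.38895148e-04]), 'joint_torque': array([ 1.03999020e-03, -5.59808135e+01, -4.91774869e+01,  7.68421311e-02,
        3.52886994e-02, -2.43086952e-04]), 'tool_pos': array([0.24257826, 0.54814866, 0.21758968]), 'orientation': array([ 0.32551615,  1.54651032, -0.32830133]), 'force': array([-0.08654783,  0.81848078, -0.04213073]), 'wrist_torque': array([0.0101968 , 0.00542643, 0.00652301]), 'opening': 0.09319423452861189}
scene [[443.52331586   0.         314.68811923]
 [  0.         443.52331586 202.21056871]
 [  0.           0.           1.        ]] [ 1.89809361  1.15884717 -0.59189548] [-0.19726438 -0.17254515  1.9237063 ] None
top [[499.03798448   0.         308.86921056]
 [  0.         499.03798448 199.30242879]
 [  0.           0.           1.        ]] [ 2.1448732  -2.18939285  0.08102589] [0.00714672 0.52915167 1.644245  ] None
wrist [[309.03636737   0.         318.5161935 ]
 [  0.         309.03636737 199.3835721 ]
 [  0.           0.           1.        ]] None None [[-7.87385048e-04 -2.48304408e-01  9.68681734e-01 -1.65076195e-01]
 [ 9.99999677e-01 -3.49875918e-04  7.23157088e-04 -3.67278561e-04]
 [ 1.59355318e-04  9.68681990e-01  2.48304604e-01 -6.88472799e-02]
 [ 0.00000000e+00  0.00000000e+00  0.00000000e+00  1.00000000e+00]]
```

View pics/scene0.png

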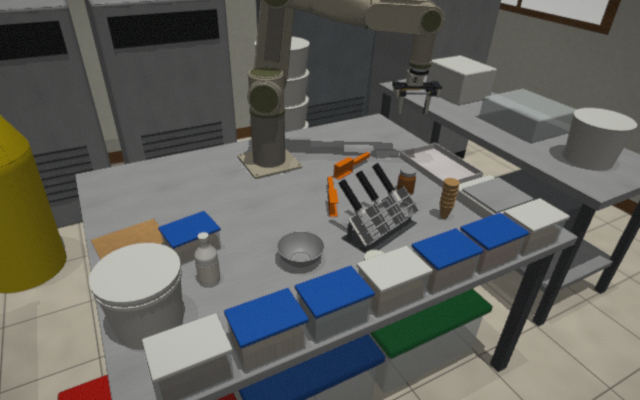

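View pics/top0.png

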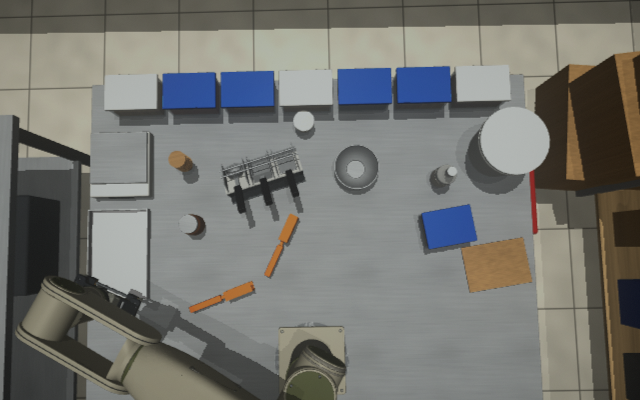

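```bash
python3 - <<'E'
import cv2,pickle,numpy as np
d=pickle.load(open("d0.pkl","rb"))
a=d['top']['pixels'][138:218,212:312];b=d['scene']['pixels'][165:255,325:425]
f=lambda i:cv2.resize(i,(0,0),fx=6,fy=6,interpolation=cv2.INTER_CUBIC)
def g(i,x0,y0):
    o=f(i)
    for k in range(0,i.shape[1],10): cv2.putText(o,str(x0+k),(k*6,8),0,.3,(0,255,255));cv2.line(o,(k*6,10),(k*6,16),(0,255,255))
    for k in range(0,i.shape[0],10): cv2.putText(o,str(y0+k),(0,k*6+3),0,.3,(0,255,255));
    return o
cv2.imwrite("pics/ct.png",g(a,212,138));cv2.imwrite("pics/cs.png",g(b,325,165))
E
```

```text
(no output)
```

View pics/ct.png

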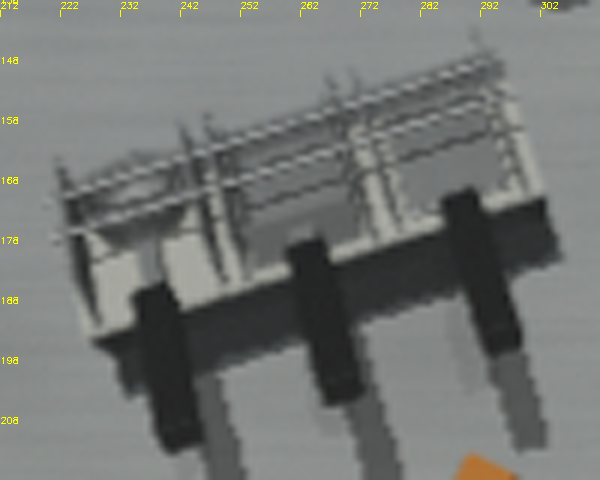

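View pics/cs.png

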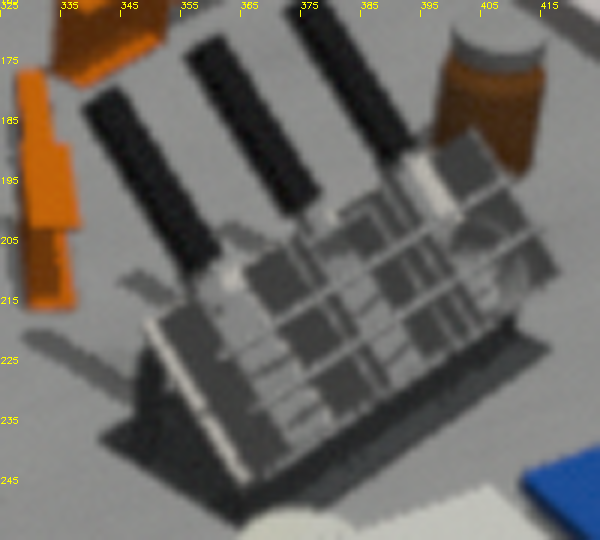

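```bash
cat >h.py <<'E'
import cv2,pickle,numpy as np
from scipy.spatial.transform import Rotation as Ro
def P(c):
    R=cv2.Rodrigues(np.array(c['rvec'],float))[0];return c['intrinsics']@np.c_[R,np.array(c['tvec']).ravel()]
def Pw(c,s):
    T=np.eye(4);T[:3,:3]=Ro.from_rotvec(s['orientation']).as_matrix();T[:3,3]=s['tool_pos']
    return c['intrinsics']@np.linalg.inv(T@c['tool_from_camera'])[:3]
def tri(Pa,a,Pb,b):
    X=cv2.triangulatePoints(Pa,Pb,np.array(a,float),np.array(b,float)).ravel();X=X[:3]/X[3]
    pr=Pa@np.r_[X,1];return X,np.linalg.norm(pr[:2]/pr[2]-a)
def onz(Pm,p,z):
    H=np.c_[Pm[:,0],Pm[:,1],Pm[:,2]*z+Pm[:,3]];v=np.linalg.solve(H,np.r_[p,1]);return v[:2]/v[2]
E
python3 - <<'E'
from h import *
d=pickle.load(open("d0.pkl","rb"));T=P(d['top']);S=P(d['scene'])
print(np.round(Ro.from_rotvec(d['s']['orientation']).as_matrix(),3))
for n,a,b,c,e in (("R",(296.2,196.3),(342.2,181.3),(289,169.7),(358.3,209.2)),("M",(269.2,205),(362,172.5),(263.2,178),(375.8,199.2)),("L",(242.3,213),(375.8,165.8),(237.3,185.8),(391.2,191.7))):
    A,ea=tri(T,a,S,b);B,eb=tri(T,c,S,e);D=B-A
    print(n,A.round(3),B.round(3),((A+B)/2).round(3),round(ea,1),round(eb,1),np.linalg.norm(D),np.degrees([np.arctan2(D[1],D[0]),np.arctan2(D[2],np.hypot(*D[:2]))]))
print("bowl",onz(T,(356,168),.06),onz(T,(356,169.5),.003),"scene",onz(S,(301,247),.06))
for p in((288,230),(298,215),(265,275),(420,215),(312,240),(400,300)):print(p,onz(T,p,.0))
E
```

```text
[[-0.001  0.405  0.914]
 [-0.002  0.914 -0.405]
 [-1.    -0.002 -0.   ]]
R [0.527 0.036 0.182] [0.616 0.055 0.12 ] [0.571 0.046 0.151] 1.5 0.2 0.10959349341624657 [ 12.31543953 -34.22421489]
M [0.505 0.122 0.182] [0.591 0.138 0.12 ] [0.548 0.13  0.151] 2.8 0.1 0.1074741884483506 [ 10.93801497 -34.72299819]
L [0.48  0.201 0.176] [0.568 0.221 0.114] [0.524 0.211 0.145] 1.6 0.3 0.10952046782761858 [ 12.70440021 -34.57445545]
bowl [ 0.62581345 -0.16108223] [ 0.62937097 -0.1655701 ] scene [ 0.63853503 -0.16305807]
(288, 230) [0.42887218 0.06912577]
(298, 215) [0.47885134 0.0344636 ]
(265, 275) [0.2799105 0.1486384]
(420, 215) [ 0.47030708 -0.37667948]
(312, 240) [ 0.39362527 -0.01117678]
(400, 300) [ 0.18928162 -0.29926997]
```

Request:
apply_moves:
  series:
    - {"jaw": 0, "linear": [-0.13, 0, 0], "roll": 0}
    - {"jaw": 0, "linear": [-0.135, -0.5, 0.767], "roll": -1}
    - {"jaw": 0, "linear": [-0.135, -0.5, 0.767], "roll": -1}
    - {"jaw": 0, "linear": [-0.135, -0.5, 0.767], "roll": -1}
    - {"jaw": 0, "linear": [-0.135, -0.5, 0.767], "roll": -1}
    - {"jaw": 0, "linear": [-0.135, -0.5, 0.767], "roll": -1}
    - {"jaw": 0, "linear": [-0.135, -0.5, 0.767], "roll": -1}
    - {"jaw": 0, "linear": [-0.135, -0.5, 0.767], "roll": -1}
    - {"jaw": 0, "linear": [-0.135, -0.5, 0.767], "roll": -1}
    - {"jaw": 0, "linear": [-0.135, -0.5, 0.767], "roll": -1}
    - {"jaw": 0, "linear": [-0.135, -0.5, 0.767], "roll": -1}
    - {"jaw": 0, "linear": [-0.135, -0.5, 0.767], "roll": -1}
    - {"jaw": 0, "linear": [-0.135, -0.5, 0.767], "roll": -1}
    - {"jaw": 0, "linear": [-0.135, -0.5, 0.767], "roll": -1}

```text
t: 1.9
tool_pos: [0.5417, 0.0889, 0.2994]
orientation: [-0.086, 1.57, 0.084]
force: [-0.2, -0.3, 0.3]
opening: 0.0465
```

```bash
python3 - <<'E'
from plant import *
from h import *
s=read_state();c=read_camera("wrist");pickle.dump((s,c),open("w1.pkl","wb"))
print(s['t'],s['tool_pos'],s['q'].round(2),s['opening'],Ro.from_rotvec(s['orientation']).as_matrix().round(3))
cv2.imwrite("pics/w1.png",c['pixels'])
E
```

```text
1.9 [0.54165922 0.08890537 0.29939369] [ 0.07 -0.03  1.51 -0.    1.66 -1.61] 0.04648184353583921 [[-0.    -0.108  0.994]
 [-0.001  0.994  0.108]
 [-1.    -0.001 -0.001]]
```

View pics/w1.png

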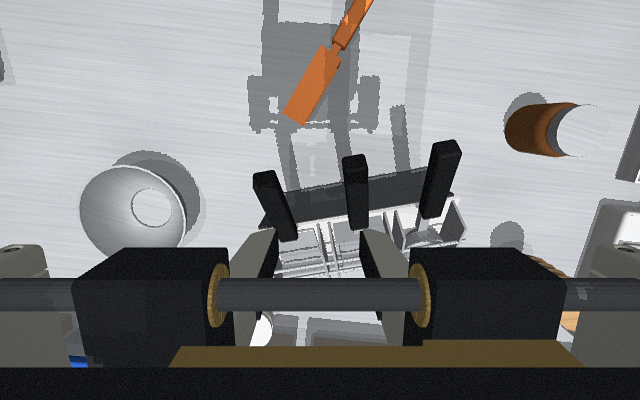

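Request:
apply_moves:
  series:
    - {"jaw": 0, "linear": [-0.03, 0, 0.22], "roll": -0.27}
    - {"jaw": 0, "linear": [-0.03, 0, 0.22], "roll": -0.27}
    - {"jaw": 0, "linear": [-0.03, 0, 0.22], "roll": -0.27}
    - {"jaw": 0, "linear": [-0.03, 0, 0.22], "roll": -0.27}
    - {"jaw": 0, "linear": [-0.03, 0, 0.22], "roll": -0.27}

```text
t: 2.58
tool_pos: [0.6721, 0.1034, 0.3186]
orientation: [-0.197, 1.561, 0.196]
force: [-0.3, 0.5, 0.7]
opening: 0.0467
```

```bash
python3 - <<'E'
from plant import *
from h import *
s=read_state();c=read_camera("wrist");pickle.dump((s,c),open("w2.pkl","wb"))
print(s['t'],s['tool_pos'],s['q'].round(2),Ro.from_rotvec(s['orientation']).as_matrix().round(3))
cv2.imwrite("pics/w2.png",cv2.resize(c['pixels'][40:280,160:480],(800,600),interpolation=cv2.INTER_CUBIC))
E
```

```text
2.575 [0.67208253 0.10340276 0.3186449 ] [ 0.08  0.34  1.07 -0.    1.73 -1.74] [[ 0.001 -0.248  0.969]
 [-0.001  0.969  0.248]
 [-1.    -0.001  0.001]]
```

View pics/w2.png

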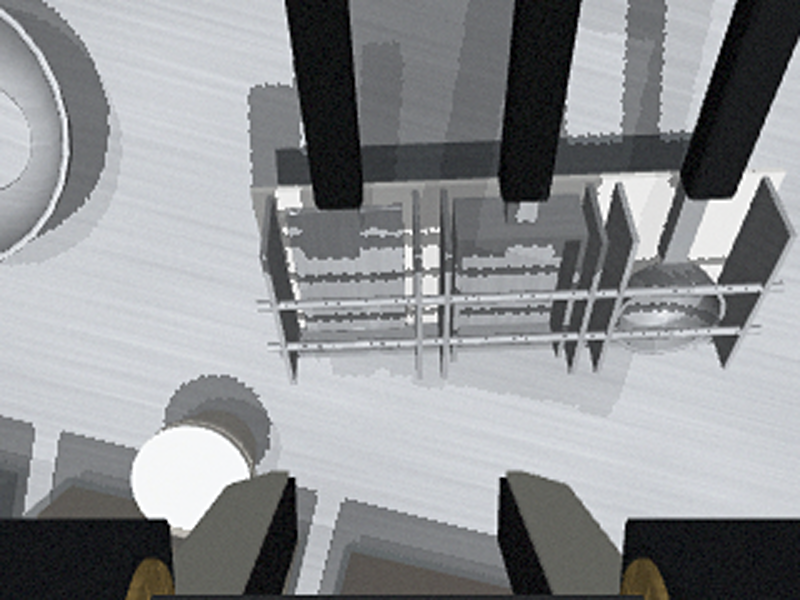

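```bash
python3 - <<'E'
from h import *
s,c=pickle.load(open("w2.pkl","rb"))
i=c['pixels'][108:195,260:430].astype(float)
i=(255*np.clip(i/200,0,1)**.7).astype('uint8')
cv2.imwrite("pics/w2c.png",cv2.resize(i,None,fx=4.7,fy=4.7,interpolation=cv2.INTER_LANCZOS4))
E
```

```text
(no output)
```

View pics/w2c.png

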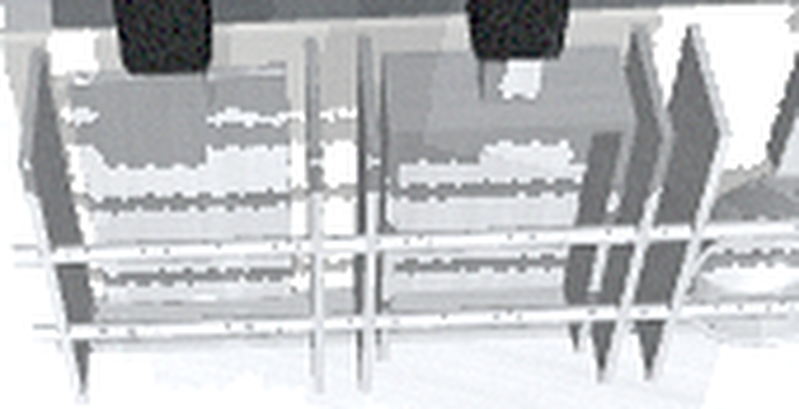

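```bash
python3 - <<'E'
from h import *
d=pickle.load(open("d0.pkl","rb"));T=P(d['top']);S=P(d['scene'])
W1=Pw(*pickle.load(open("w1.pkl","rb"))[::-1]);W2=Pw(*pickle.load(open("w2.pkl","rb"))[::-1])
print(tri(W1,(360.5,228),W2,(370,119.5)),tri(W1,(360.5,228),T,(263.2,178)),tri(W2,(370,119.5),S,(375.8,199.2)))
for X in [(.548,.13,.151),(.505,.122,.182),(.591,.138,.12),(.505,.119,.19),(.59,.141,.118)]:
    print(X,[ (lambda v:(v[:2]/v[2]).round(1))(Q@np.r_[X,1]) for Q in (W1,W2,T,S)])
E
```

```text
(array([0.59029708, 0.1434439 , 0.11966241]), np.float64(0.39489528817246383)) (array([0.59012548, 0.13916503, 0.12427449]), np.float64(3.585333150982801)) (array([0.58922562, 0.14156214, 0.11812101]), np.float64(1.6954453570539123))
(0.548, 0.13, 0.151) [array([357. , 198.8]), array([374.8,  74.1]), array([264.9, 190.5]), array([367.2, 185.8])]
(0.505, 0.122, 0.182) [array([358.9, 160.9]), array([386.6,  15.6]), array([266.6, 203.4]), array([359. , 172.5])]
(0.591, 0.138, 0.12) [array([355.5, 228.2]), array([365.7, 119. ]), array([263.2, 178.1]), array([375.6, 199.2])]
(0.505, 0.119, 0.19) [array([356.7, 161.7]), array([385.2,  11.6]), array([267.4, 203.2]), array([358.5, 170.7])]
(0.59, 0.141, 0.118) [array([357.9, 227. ]), array([368.2, 118.8]), array([262.4, 178.5]), array([376.1, 199.4])]
```

Request:
apply_moves:
  force: 40
  series:
    - {"jaw": 0, "linear": [0, 0.097, -0.197], "roll": -0.04}
    - {"jaw": 0, "linear": [0, 0.097, -0.197], "roll": -0.04}
    - {"jaw": 0, "linear": [0, 0.097, -0.197], "roll": -0.04}
    - {"jaw": 0, "linear": [0.1, 0.097, -0.197], "roll": -0.04}
    - {"jaw": 0, "linear": [0.2, 0.097, -0.197], "roll": -0.04}
    - {"jaw": 0, "linear": [0.28, 0.097, -0.197], "roll": -0.04}
    - {"jaw": 0, "linear": [0.313, 0.097, -0.197], "roll": -0.04}
    - {"jaw": 0, "linear": [0.313, 0.097, -0.197], "roll": -0.04}
    - {"jaw": 0, "linear": [0.313, 0.097, -0.197], "roll": -0.04}

```text
t: 3.75
tool_pos: [0.5453, 0.1304, 0.1339]
orientation: [-0.214, 1.555, 0.212]
force: [0.7, -0.4, 0.7]
opening: 0.0465
```

```bash
python3 - <<'E'
from plant import *
from h import *
s=read_state();c=read_camera("wrist")
print(s['t'],s['tool_pos'],s['force'],s['q'].round(2),Ro.from_rotvec(s['orientation']).as_matrix().round(3))
cv2.imwrite("pics/w3.png",c['pixels'])
E
```

```text
3.75 [0.545308   0.13042614 0.13390379] [ 0.71097617 -0.41167881  0.70289567] [ 0.14  0.07  1.7  -0.    1.36 -1.7 ] [[ 0.006 -0.268  0.963]
 [-0.     0.963  0.268]
 [-1.    -0.002  0.005]]
```

View pics/w3.png

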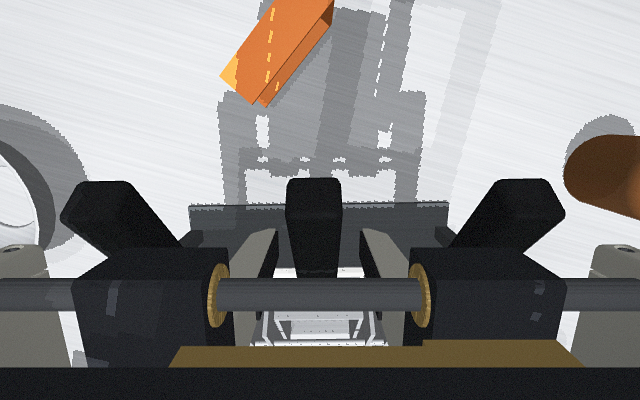

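Request:
apply_moves:
  force: 50
  series:
    - {"jaw": 1, "linear": [0, 0, 0], "roll": 0}
    - {"jaw": 1, "linear": [0, 0, 0], "roll": 0}
    - {"jaw": 1, "linear": [0, 0, 0], "roll": 0}
    - {"jaw": 1, "linear": [0, 0, 0], "roll": 0}
    - {"jaw": 1, "linear": [0, 0, 0], "roll": 0}
    - {"jaw": 1, "linear": [0, 0, 0], "roll": 0}

```text
t: 4.55
tool_pos: [0.5457, 0.1305, 0.1345]
orientation: [-0.214, 1.554, 0.212]
force: [-0.9, -0.5, 6.5]
opening: 0.0216
```

Request:
apply_moves:
  series:
    - {"jaw": 1, "linear": [-0.012, 0, -0.01], "roll": 0}
    - {"jaw": 1, "linear": [-0.03, 0, -0.032], "roll": 0}
    - {"jaw": 1, "linear": [-0.05, 0, -0.056], "roll": 0}
    - {"jaw": 1, "linear": [-0.07, 0, -0.08], "roll": 0}
    - {"jaw": 1, "linear": [-0.09, 0, -0.104], "roll": 0}
    - {"jaw": 1, "linear": [-0.11, 0, -0.128], "roll": 0}
    - {"jaw": 1, "linear": [-0.131, 0, -0.153], "roll": 0}
    - {"jaw": 1, "linear": [-0.131, 0, -0.153], "roll": 0}
    - {"jaw": 1, "linear": [-0.131, 0, -0.153], "roll": 0}

```text
t: 5.68
tool_pos: [0.4565, 0.1059, 0.2119]
orientation: [-0.214, 1.554, 0.212]
force: [0.7, 0.5, -1.8]
opening: 0.0218
```

```bash
python3 - <<'E'
from plant import *
from h import *
s=read_state();c=read_camera("scene")
print(s['t'],s['tool_pos'],s['force'],s['wrist_torque'],s['opening'],s['q'].round(2))
cv2.imwrite("pics/s4.png",cv2.resize(c['pixels'][100:300,240:480],(720,600),interpolation=cv2.INTER_CUBIC))
E
```

```text
5.675 [0.45649939 0.10590725 0.21186632] [ 0.71786256  0.50717277 -1.82831593] [ 0.08265835  0.11621475 -0.04076705] 0.021842938910668606 [ 0.12 -0.24  1.85 -0.    1.52 -1.72]
```

View pics/s4.png

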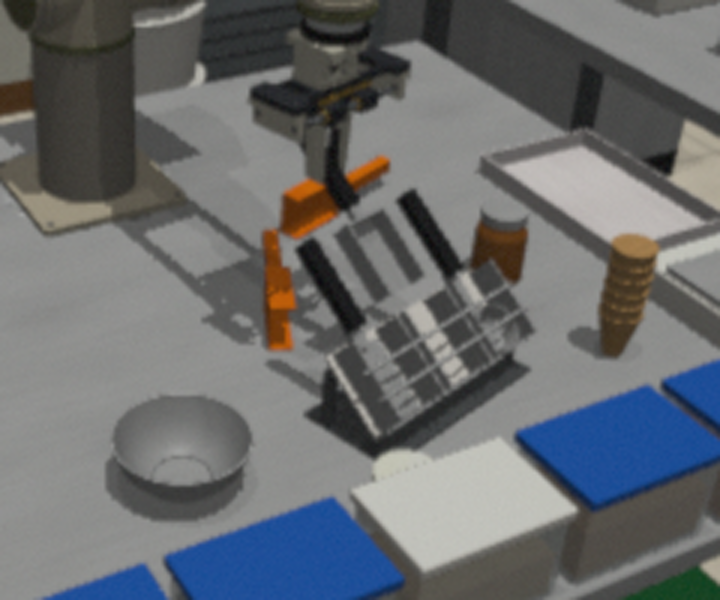

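Request:
apply_moves:
  force: 60
  series:
    - {"jaw": 1, "linear": [-0.05, 0, 0], "roll": 0}
    - {"jaw": 1, "linear": [-0.1, 0, 0], "roll": 0}
    - {"jaw": 1, "linear": [-0.15, 0, 0], "roll": 0}
    - {"jaw": 1, "linear": [-0.18, -0.03, -0.02], "roll": 0.1}
    - {"jaw": 1, "linear": [-0.18, -0.07, -0.04], "roll": 0.25}
    - {"jaw": 1, "linear": [-0.18, -0.12, -0.07], "roll": 0.4}
    - {"jaw": 1, "linear": [-0.18, -0.17, -0.1], "roll": 0.6}
    - {"jaw": 1, "linear": [-0.18, -0.22, -0.13], "roll": 0.8}
    - {"jaw": 1, "linear": [-0.18, -0.26, -0.15], "roll": 0.95}
    - {"jaw": 1, "linear": [-0.18, -0.278, -0.158], "roll": 1}
    - {"jaw": 1, "linear": [-0.18, -0.278, -0.158], "roll": 1}

```text
t: 7.1
tool_pos: [0.4093, -0.0804, 0.319]
orientation: [0.199, 1.557, -0.198]
force: [-0.1, 0.5, -0.9]
opening: 0.0212
```

Request:
apply_moves:
  series:
    - {"jaw": 1, "linear": [0.02, 0, 0], "roll": 0.15}
    - {"jaw": 1, "linear": [0.06, 0, 0], "roll": 0.35}
    - {"jaw": 1, "linear": [0.1, 0, 0], "roll": 0.6}
    - {"jaw": 1, "linear": [0.12, 0, 0], "roll": 0.85}
    - {"jaw": 1, "linear": [0.12, 0, 0], "roll": 1}
    - {"jaw": 1, "linear": [0.12, 0, 0], "roll": 1}

```text
t: 7.85
tool_pos: [0.4099, -0.0793, 0.2467]
orientation: [0.606, 1.481, -0.602]
force: [0.5, 0.4, -1.6]
opening: 0.0217
```

Request:
apply_moves:
  series:
    - {"jaw": 1, "linear": [0.03, 0, 0], "roll": 0.15}
    - {"jaw": 1, "linear": [0.07, 0, 0], "roll": 0.35}
    - {"jaw": 1, "linear": [0.1, 0, 0], "roll": 0.5}
    - {"jaw": 1, "linear": [0.1, 0, 0], "roll": 0.5}
    - {"jaw": 1, "linear": [0.1, 0, 0], "roll": 0.5}

```text
t: 8.48
tool_pos: [0.4106, -0.0791, 0.1877]
orientation: [0.806, 1.413, -0.801]
force: [-1.0, 0.0, -0.8]
opening: 0.0218
```

```bash
python3 - <<'E'
from plant import *
from h import *
s=read_state();a=read_camera("scene")['pixels'];b=read_camera("top")['pixels']
print(s['t'],s['tool_pos'],s['force'],s['opening'],s['q'].round(2),Ro.from_rotvec(s['orientation']).as_matrix().round(3))
f=lambda i:cv2.resize(i,(400,400),interpolation=cv2.INTER_CUBIC)
cv2.imwrite("pics/s5.png",np.hstack([f(a[120:280,210:370]),f(b[140:300,260:420])]))
E
```

```text
8.475 [ 0.4106367  -0.0790737   0.18769619] [-0.95645896  0.04938773 -0.82457044] 0.02177770691390421 [-0.31 -0.38  2.01  0.    1.5  -0.85] [[ 0.005  0.858  0.513]
 [ 0.     0.513 -0.858]
 [-1.     0.005  0.002]]
```

View pics/s5.png

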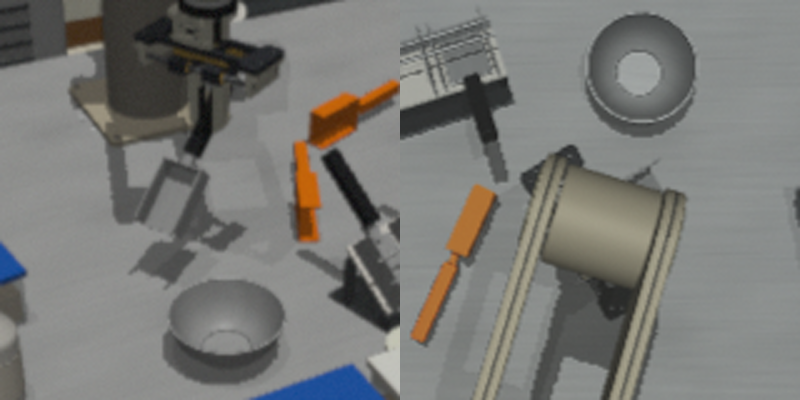

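Request:
apply_moves:
  series:
    - {"jaw": 1, "linear": [0.04, 0, 0], "roll": 0}
    - {"jaw": 1, "linear": [0.08, 0, 0], "roll": 0}
    - {"jaw": 1, "linear": [0.11, 0, 0], "roll": 0}
    - {"jaw": 1, "linear": [0.125, 0, 0], "roll": 0}
    - {"jaw": 1, "linear": [0.125, 0, 0], "roll": 0}

```text
t: 9.2
tool_pos: [0.4113, -0.0792, 0.1131]
orientation: [0.806, 1.412, -0.801]
force: [0.4, 0.2, -0.8]
opening: 0.0218
```

Request:
apply_moves:
  force: 8
  series:
    - {"jaw": 1, "linear": [0.02, 0, 0], "roll": 0}
    - {"jaw": 1, "linear": [0.04, 0, 0], "roll": 0}
    - {"jaw": 1, "linear": [0.06, 0, 0], "roll": 0}
    - {"jaw": 1, "linear": [0.08, 0, 0], "roll": 0}
    - {"jaw": 1, "linear": [0.1, 0, 0], "roll": 0}
    - {"jaw": 1, "linear": [0.12, 0, 0], "roll": 0}
    - {"jaw": 1, "linear": [0.14, 0, 0], "roll": 0}
    - {"jaw": 1, "linear": [0.155, 0, 0], "roll": 0}
    - {"jaw": 1, "linear": [0.165, 0, 0], "roll": 0}
    - {"jaw": 1, "linear": [0.17, 0, 0], "roll": 0}
    - {"jaw": 1, "linear": [0.17, 0, 0], "roll": 0}

```text
t: 10.58
tool_pos: [0.4119, -0.0793, 0.011]
orientation: [0.806, 1.412, -0.801]
force: [-0.4, -0.6, -1.2]
opening: 0.0222
```

```bash
python3 - <<'E'
from plant import *
s=read_state();print(s['t'],s['tool_pos'],s['force'],s['wrist_torque'],s['opening'],s['q'].round(2))
E
```

```text
10.575 [ 0.41190821 -0.07927489  0.01103966] [-0.36784771 -0.6270679  -1.20854296] [ 0.05343246  0.11451698 -0.02021937] 0.022245270498507334 [-0.31 -0.16  2.18  0.    1.12 -0.85]
```

Request:
apply_moves:
  series:
    - {"jaw": 0.2, "linear": [0, 0, 0], "roll": 0}
    - {"jaw": 0.2, "linear": [0, 0, 0], "roll": 0}
    - {"jaw": 0.2, "linear": [0, 0, 0], "roll": 0}
    - {"jaw": 0.2, "linear": [0.011, 0, 0.02], "roll": 0}
    - {"jaw": 0.2, "linear": [0.011, 0, 0.042], "roll": 0}
    - {"jaw": 0.2, "linear": [0.011, 0, 0.042], "roll": 0}

```text
t: 11.32
tool_pos: [0.4255, -0.102, 0.0046]
orientation: [0.807, 1.411, -0.802]
force: [0.0, -0.6, -0.7]
opening: 0.0374
```

Request:
apply_moves:
  force: 60
  series:
    - {"jaw": 1, "linear": [0, 0, 0], "roll": 0}
    - {"jaw": 1, "linear": [0, 0, 0], "roll": 0}
    - {"jaw": 1, "linear": [0, 0, 0], "roll": 0}
    - {"jaw": 1, "linear": [0, 0, 0], "roll": 0}
    - {"jaw": 1, "linear": [0, 0, 0], "roll": 0}
    - {"jaw": 1, "linear": [0, 0, 0], "roll": 0}

```text
t: 12.08
tool_pos: [0.4255, -0.1019, 0.0046]
orientation: [0.807, 1.411, -0.802]
force: [-0.9, -0.6, 0.7]
opening: 0.0216
```

Request:
apply_moves:
  series:
    - {"jaw": 1, "linear": [-0.02, 0, 0], "roll": 0}
    - {"jaw": 1, "linear": [-0.06, 0, 0], "roll": 0}
    - {"jaw": 1, "linear": [-0.12, 0, 0], "roll": 0}
    - {"jaw": 1, "linear": [-0.18, 0, 0], "roll": 0}
    - {"jaw": 1, "linear": [-0.22, 0, 0], "roll": 0}
    - {"jaw": 1, "linear": [-0.24, 0, 0], "roll": 0}
    - {"jaw": 1, "linear": [-0.24, 0, 0], "roll": 0}

```text
t: 12.95
tool_pos: [0.425, -0.1021, 0.1493]
orientation: [0.807, 1.41, -0.802]
force: [-1.4, -0.3, -1.7]
opening: 0.0214
```

```bash
python3 - <<'E'
from plant import *
from h import *
s=read_state();A=read_camera("scene");B=read_camera("top");C=read_camera("wrist");pickle.dump((s,A,B,C),open("s6.pkl","wb"))
print(s['t'],s['tool_pos'],s['force'],s['opening'],s['q'].round(2),Ro.from_rotvec(s['orientation']).as_matrix().round(3))
f=lambda i:cv2.resize(i,(400,400),interpolation=cv2.INTER_CUBIC)
a,b=A['pixels'],B['pixels']
cv2.imwrite("pics/s6.png",np.hstack([f(a[150:250,220:320]),f(b[140:300,260:420])]))
E
```

```text
12.95 [ 0.42504337 -0.10207712  0.1493408 ] [-1.36489094 -0.33483087 -1.65669807] 0.02144775657756114 [-0.36 -0.29  2.02  0.    1.41 -0.89] [[ 0.007  0.859  0.511]
 [-0.     0.512 -0.859]
 [-1.     0.006  0.004]]
```

View pics/s6.png

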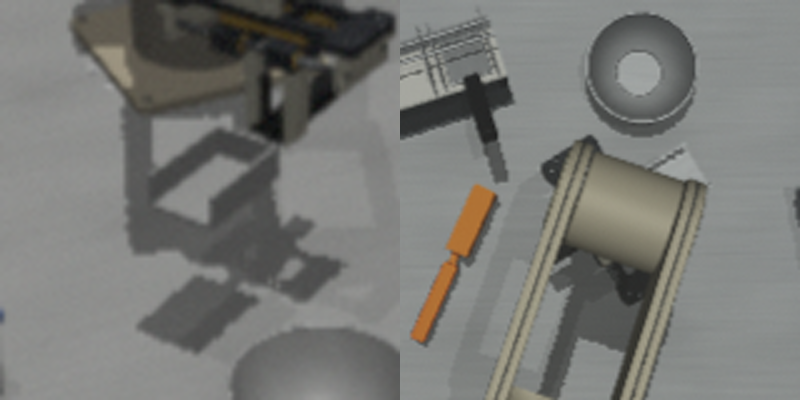

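```bash
python3 - <<'E'
from h import *
s,A,B,C=pickle.load(open("s6.pkl","rb"));S=P(A);T=P(B)
h=np.array([.511,-.859,0]);l=np.array([.859,.512,0]);k=np.array([0,0,1.])
ref=dict(zip(["b-","b+","t-","t+","tb-","tb+"],[(215,130),(280,148),(148,178),(212,200),(150,208),(210,228)]))
obs=np.array([(220+u/4,150+v/4) for u,v in ref.values()])
def model(x):
    d,z,p=x
    c=np.array([.425,-.102,z]);hx=h*np.cos(p)-k*np.sin(p);kz=k*np.cos(p)+h*np.sin(p)
    o=[(-46,-31,15),(-46,31,15),(46,-31,15),(46,31,15),(46,-31,-15),(46,31,-15)]
    X=np.array([c+hx*(d+a/1e3)+l*b/1e3+kz*e/1e3 for a,b,e in o]);q=(S@np.c_[X,np.ones(6)].T).T;return q[:,:2]/q[:,2:]
for p in (-10,0,10,20):print(p,((model((.092,.16,np.radians(p)))-(220,150))*4).round().tolist())
from scipy.optimize import least_squares
r=least_squares(lambda x:(model(x)-obs).ravel(),[.09,.16,0],x_scale=.01);print(r.x[:2],np.degrees(r.x[2]),r.fun.round(1))
E
```

```text
-10 [[216.0, 116.0], [278.0, 138.0], [147.0, 148.0], [211.0, 172.0], [144.0, 183.0], [209.0, 207.0]]
0 [[213.0, 126.0], [276.0, 148.0], [145.0, 177.0], [209.0, 201.0], [146.0, 208.0], [210.0, 233.0]]
10 [[212.0, 135.0], [275.0, 158.0], [146.0, 203.0], [209.0, 227.0], [152.0, 230.0], [215.0, 255.0]]
20 [[212.0, 144.0], [275.0, 167.0], [150.0, 225.0], [213.0, 250.0], [160.0, 248.0], [222.0, 272.0]]
[0.08875793 0.15501531] -1.75571735571966 [ 0.3 -0.5 -0.3  0.4 -0.1 -0.6 -0.1 -0.2 -0.3 -0.1  0.6  1. ]
```

Request:
apply_moves:
  series:
    - {"jaw": 1, "linear": [-0.02, 0, 0], "roll": 0}
    - {"jaw": 1, "linear": [-0.02, 0.02, 0.016], "roll": -0.1}
    - {"jaw": 1, "linear": [-0.02, 0.05, 0.04], "roll": -0.28}
    - {"jaw": 1, "linear": [-0.02, 0.08, 0.064], "roll": -0.46}
    - {"jaw": 1, "linear": [-0.02, 0.11, 0.088], "roll": -0.64}
    - {"jaw": 1, "linear": [-0.02, 0.14, 0.112], "roll": -0.82}
    - {"jaw": 1, "linear": [-0.02, 0.158, 0.127], "roll": -0.95}
    - {"jaw": 1, "linear": [-0.02, 0.164, 0.132], "roll": -1}
    - {"jaw": 1, "linear": [-0.02, 0.164, 0.132], "roll": -1}
    - {"jaw": 1, "linear": [-0.02, 0.164, 0.132], "roll": -1}
    - {"jaw": 1, "linear": [-0.02, 0.164, 0.132], "roll": -1}
    - {"jaw": 1, "linear": [-0.02, 0.164, 0.132], "roll": -1}

```text
t: 14.6
tool_pos: [0.5486, -0.1193, 0.1599]
orientation: [0.401, 1.53, -0.398]
force: [-0.5, 0.3, -1.5]
opening: 0.0216
```

```bash
python3 - <<'E'
from plant import *
from h import *
s=read_state();A=read_camera("scene");B=read_camera("top");s2=read_state()
R=Ro.from_rotvec(s['orientation']).as_matrix();print(s['t'],s['tool_pos'],s['force'],s['opening'],abs(s2['dq']).max(),R.round(3))
c=s['tool_pos']+R[:,2]*.089;c[2]=s['tool_pos'][2]+.01;print("trough",c)
a,b=A['pixels'].copy(),B['pixels'];S=P(A)
for e,f,g in[(-46,-31,15),(-46,31,15),(46,-31,15),(46,31,15),(46,-31,-15),(46,31,-15)]:
    X=c+(R[:,2]*e+R[:,1]*f)/1e3;X[2]+=g/1e3;q=S@np.r_[X,1];print((q[:2]/q[2]).round(1),end=' ')
f=lambda i:cv2.resize(i,(400,400),interpolation=cv2.INTER_CUBIC)
cv2.imwrite("pics/s7.png",np.hstack([f(a[180:280,260:360]),f(b[120:280,240:400])]))
E
```

```text
14.6 [ 0.54864819 -0.11932582  0.15988467] [-0.45111318  0.25027208 -1.49609362] 0.021604300941103115 0.003676354110929684 [[ 0.004  0.489  0.872]
 [ 0.001  0.872 -0.489]
 [-1.     0.003  0.003]]
trough [ 0.62629971 -0.16281329  0.16988467]
[289.9 202.6] [310.5 203.2] [287.6 220.5] [309.4 221.2] [287.8 228.9] [309.3 229.5]
```

View pics/s7.png

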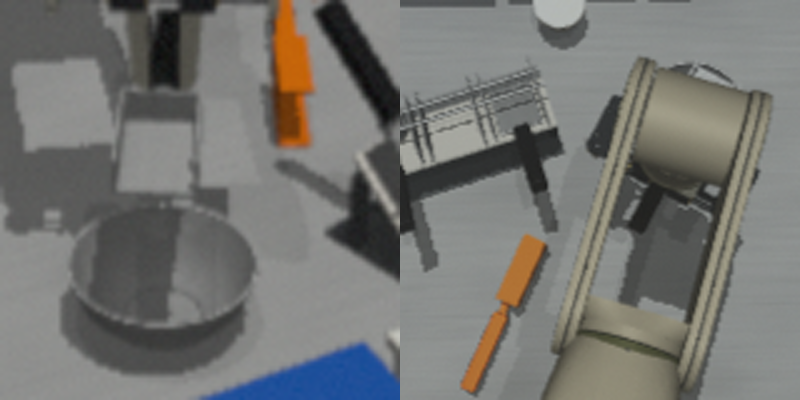

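```bash
python3 -c "
from plant import *
print(close_job())"
```

```text
the job is handed in; nothing more can be done
None
```

I took the scoop from the middle lane by its handle, drew it about 118 mm up-slope out of the rack, and now hold it level over the mixing bowl. The job is handed in at 14.6 s, well under the 38 s limit.

The moves could only turn the tool about its own axis. To level the scoop I lowered its tip onto a bare patch of table and let it settle flat. I then gripped it again nearer the trough at 60 N and lifted it over the bowl.

**Last checks:**
- **Position:** by the arm's pose, the trough middle is at about (0.626, -0.163, 0.170) m. That is within a few millimetres of my estimate of the bowl's centre, and about 110 mm above the rim. The scoop in the final scene picture matches this to within 1–2 pixels.
- **Level:** a fit to the picture after the lift gave a pitch of about 2°, and the final picture agrees with a level scoop.
- **Grip and stillness:** the fingers are 21.6 mm apart on the 22 mm handle, and the arm is almost still (fastest joint 0.004 rad/s). The force on the wrist is about 1.5 N, roughly the scoop's weight, so nothing else seems to be touching it.
- **Other things:** in the last pictures the bowl and the parts of the rack that were visible look undisturbed. I did not measure whether they or the other objects had shifted.

One check disagreed: my first two-camera estimate put the handle slope at about 35°, not 40°. I put this down to reading the handle edges and used 40° for the pull, which went smoothly.

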